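# Lock the record stop into the shelf rail

### The arm

A 6-joint arm with a two-finger parallel gripper is mounted at the origin on the work surface. World frame = base frame: x ahead of the robot, y to its left, z up, the work surface at z = 0. Lengths are in mm, angles in rad, forces in N, time in s.
With the tool pointing down it reaches from about 350 to 875 mm from the base axis. Payload 4.2 kg.
Tool frame: the origin (TCP) lies at the very end of the fingers, on their centre line; the grasp point (between the pads) lies 19 mm behind it (arm.pinch_z is the distance from the TCP to the grasp point, in mm); x points along the fingers, y is the direction in which the jaws open and shut, and the axes are right-handed (so a half turn about x gives the same grasp; the last joint's range is limited). The gripper opens to 85 mm and grips with 20 to 120 N. Pads are 22 mm wide; open, the fingers measure 114 mm over their backs; the gripper's body (76 mm by 85 mm) begins 54 mm behind the grasp point. The pads swing forward as they close: fully open they stand 13 mm farther back than shut.
Start: joints at [1.511, 0.385, 0.008, 0, -1.194, -0.259], TCP at [195.859, 593.497, 231.312] pointing down, gripper open.
Joint ranges: [-3.14, 3.14], [-1.21, 2.06], [-1.07, 1.41], [-3.16, 2.05], [-2.99, -0.16], [-3.1, 3.1]. Speed limits (rad/s): [2.79, 2.79, 3.14, 3.14, 3.14, 3.14].

### API

Orientations are given as a unit quaternion [x, y, z, w].
In Python, from bench import arm gives the robot as it stands.
- The arm moves only by the tool drive_tool, never from a script. Its argument "motion" is a list of rows, each a list of 4 numbers: the shift along the tool's x, y, z in mm, then the turn about the tool's x in degrees. In form: [[dx, dy, dz, spin], ...]. A call has 1 to 10 rows; each row shifts and turns the commanded pose from where the row before left it, along the tool's axes as they then stand; what a row does not reach is not made up. A row lasts 1/12 s, in which the tool goes at most 41.7 mm and 7.16 degrees, less where a joint would pass 70% of its speed; a pose out of reach is approached as far as the arm can. A call with a gripper value outside its range is refused whole. "grip" is the finger opening in mm, from 0 to 85.4, set as the call begins (left out, the last holds). The fingers move at their own pace and stop on an object; the grip force is fixed at half the most. Time passes only in rows, so rows that do not move let the fingers close. It gives the time, the measured TCP pose, the force and the opening at its end, in the units of the state.
- arm.read_state(): the state, without advancing time (a new reading comes with each control period).
- arm.get_image(name): name is "scene" or "top"; returns the picture (384x512x3 uint8, red, green, blue); there is no depth.
- arm.calibration(name): a dict with "K" (3x3 intrinsics, pixels), "distortion" ([k1, k2, p1, p2, k3] as OpenCV has them; the pictures are not rectified), "eye" and "attitude" of the camera in the world. Camera axes: x right, y up, looking along -z (the intrinsics and any distortion apply to the point x, -y, -z); pixel columns grow to the right and rows downward; lengths in mm; the calibration is good to about 2 mm. A picture is of the moment at which its call begins. calibration takes no time and is no camera call.
- arm.job_done(): hands the job in, once; it reports no verdict.
The state is a dict: "clock": time; "joints": joint angles; "joint_vel": joint speeds; "joint_efforts": joint torques, N m; "position": TCP position; "ee_rot": TCP orientation; "contact_force": force on the tool from outside, world axes, zero at the start; "wrist_torque": the same for the moment, N m; "gripper_width": finger opening in mm.
Only numpy, scipy, OpenCV 4.12 (cv2) and the standard library are available. Lean on these libraries where they do the work, as an engineer would, in place of code of your own. Each camera call takes 0.05 s, during which the arm holds its last target. There are 200 camera calls.

### The job

Lift the record stop out of its cork ring and drop its T-foot into the slot of the aluminium rail, then slide it along, towards the orange end plug inside, until you feel it meet that plug, and there twist it a quarter turn clockwise so that it locks with its paddle across the rail and its collar down on it. Be gentle with the rail, never pushing it with more than 40 N, let go at the end and leave everything else on the shelf where it is.

Things in the scene. Friction and masses are not known exactly. Their poses are not given: they have to be found in the camera images.
- rail: Fixed aluminium T-slot rail, 40 mm wide (x), 220 long (y), 20 high; origin under its centre, z up. An 11 mm slot runs along its y through the 4 mm thick top lips (cavity 3 to 16 mm up). Inside, a grey liner keeps the channel 11 mm wide, so a foot can slide along y but not turn, except in a lock pocket just before an orange end plug, seen down in the slot. The end plug bears well over 40 N.
- entry (a point): Point on the rail's middle line at lip height (20 mm up), 50 mm to the rail's -y side of its origin, axes as the rail's. The slot is always clear here for dropping the foot in, and from here to the orange end plug it is straight and free.
- zone (a point): Middle of the stretch in which the end plug's face (it looks to the rail's -y) may lie: lip height, 28 mm to the rail's +y side of its origin. The face is within 25 mm of this point along y, different each time and not measured: find it by feel or by eye.
- rail_mid (a point): Rail's centre at lip height. How the pocket works: with the foot's end touching the plug face, the foot's centre is 12 mm before the face and in the pocket; it turns there if 0 to 1.5 mm short of touching (ease back about 0.5 mm to turn freely). It turns only clockwise seen from above, and is blocked after a quarter turn, with up to 11 degrees of play.
- record_stop: Record stop, 80 to 170 g, 64 mm tall; origin under the foot's centre, z up. Brass T-foot: round bar 9 mm thick, 24 long with round ends, along its y (0-9 mm up); neck 8.4 mm round (9-15); steel collar 33 mm round (15-20); black, orange-topped paddle 14 mm thick (x), 36 wide (y), 20-64 mm up: grip its 14 mm from above. Half a turn looks the same. Collar on the lips: origin 5 mm above the rail's.
- rest: Fixed cork ring 48 mm across, 18 mm high, in whose 27 mm hole the record stop's foot hangs at the start, collar on the ring; origin at the centre of its underside.
- adapter: Bystander: orange plastic 45 adapter, flat ring 38 mm across, 12 mm high; origin under its centre.
- weight: Bystander: stepped steel record weight, 72 mm across, 50 mm high; origin under its centre.
- tumbler: Bystander: frosted glass tumbler, 74 mm across the rim, 90 mm high; origin under its centre.
- dish: Bystander: white ceramic dish, 110 mm across, 24 mm high; origin under its centre.
- cartridge1: Bystander: black stylus cartridge, 26 x 15 x 12 mm, in the dish; origin under its centre.
- cartridge2: Bystander: red stylus cartridge, 26 x 15 x 12 mm, in the dish; origin under its centre.
- brush: Bystander: dark wooden record brush, 20 x 90 x 24 mm, long along its y; origin under its centre.
Mind the look-alikes: they are no part of the job. Of the things that look like the rail, take the one that is nearest to the robot's base at the start.

How it is judged (in metres and radians):
On the way:
1. the T-foot is down in the slot, lying along it (z of record_stop in the frame of rail between 0.0025 and 0.0075 m and x of record_stop in the frame of rail between -0.003 and 0.003 m and y of record_stop in the frame of rail between -0.1 and 0.1 m and angle between the y axis of record_stop and the y axis of rail, either way round below 0.25 rad), for 0.1 s.
At the end, for the whole second after the job is handed in: the record stop is let go and at rest in the slot, upright within 0.1 rad, origin 2.5 to 7.5 mm above the rail's origin and within 3 mm of the slot's middle line, between the rail's ends, its foot and paddle across the rail within 0.26 rad (15 degrees) (z of record_stop in the frame of rail between 0.0025 and 0.0075 m and x of record_stop in the frame of rail between -0.003 and 0.003 m and y of record_stop in the frame of rail between -0.1 and 0.1 m and angle between the y axis of record_stop and the x axis of rail, either way round below 0.26 rad and angle between record_stop's own z axis and vertical below 0.1 rad and linear speed of record_stop below 0.02 m/s and contact force between the fingers and record_stop below 0.05 N); the robot touches nothing.
It fails at once if the record stop and the rail press on each other with more than 40 N (contact force between record_stop and rail above 40 N).
It fails at once if the fingers or arm press on the rail with more than 40 N (contact force between any of the fingers, the arm and rail above 40 N).
It fails at once if something else on the shelf is moved by more than 20 mm (distance of any of adapter, weight, tumbler, dish, cartridge1, cartridge2, brush from where it was at the start of the episode above 0.02 m).
It fails at once if the tumbler, weight or dish is tipped (angle between any of tumbler, weight, dish's own z axis and vertical above 0.5 rad).
It also fails if it takes over 58 s, if anything falls off the work surface, if the arm or the gripper's body presses on something with over 40 N, if the wrist force passes 120 N, or if a joint passes its speed limit or range.

## Working session

There is one attempt and no reset: what is moved stays moved. The work goes in short steps, Python scripts to look and compute and a tool call to move; the robot and the scene stay as the last step left them, time stands still between calls to the robot, and variables do not carry over. Pictures are saved under pics/ and viewed, about 8 in all and at most 12, crops included, and the job is handed in when it is done.

Besides the shell and the picture viewer there is one more tool, called after ">>>" by a JSON object that holds its "method" and its "body", one argument or row to a line. drive_tool: Moves the arm, as the interface text tells. Its arguments: {"type":"object","properties":{"motion":{"type":"array"},"grip":{"type":"number"}},"required":["motion"]}

```bash
mkdir -p pics; cat > h.py <<'E'
import numpy as np,cv2
from scipy.spatial.transform import Rotation as R
from bench import arm
def cal(n):
    c=arm.calibration(n);a=np.array(c["attitude"],float)
    Rm=R.from_quat(a).as_matrix() if a.size==4 else a.reshape(3,3)
    return np.array(c["K"],float),np.array(c["distortion"],float),np.array(c["eye"],float),Rm
def px2w(n,uv,z):
    K,D,e,Rm=cal(n)
    p=cv2.undistortPoints(np.array(uv,float).reshape(-1,1,2),K,D).reshape(-1,2)
    d=np.c_[p[:,0],-p[:,1],-np.ones(len(p))]@Rm.T
    return e+d*((z-e[2])/d[:,2])[:,None]
def w2px(n,P):
    K,D,e,Rm=cal(n);q=(np.array(P,float).reshape(-1,3)-e)@Rm
    q=q*[1,-1,-1]
    return cv2.projectPoints(q,np.zeros(3),np.zeros(3),K,D)[0].reshape(-1,2)
E
python3 - <<'E'
from h import *
for n in("scene","top"):
    im=arm.get_image(n);cv2.imwrite(f"pics/{n}0.png",im[...,::-1]);print(n,arm.calibration(n))
s=arm.read_state();print(s)
print(R.from_quat(s["ee_rot"]).as_matrix().round(3))
E
```

```text
scene {'K': array([[371.92665913,   0.        , 256.58781268],
       [  0.        , 371.92665913, 192.1962242 ],
       [  0.        ,   0.        ,   1.        ]]), 'distortion': array([-0.10213888,  0.        ,  0.        ,  0.        ,  0.        ]), 'eye': array([1062.60035112,  325.85031392,  796.39714789]), 'attitude': array([0.17514369, 0.23915895, 0.77052281, 0.56428919])}
top {'K': array([[453.31093415,   0.        , 254.21352798],
       [  0.        , 453.31093415, 187.32320674],
       [  0.        ,   0.        ,   1.        ]]), 'distortion': array([-0.08853275,  0.        ,  0.        ,  0.        ,  0.        ]), 'eye': array([ 455.97058379,  167.43208334, 1145.46646142]), 'attitude': array([ 0.0408863 , -0.03199207, -0.69603821,  0.71612543])}
{'clock': 0.1, 'joints': array([ 1.51060032e+00,  3.85516142e-01,  6.73587365e-03, -4.30047949e-04,
       -1.19398533e+00, -2.58604534e-01]), 'joint_vel': array([-3.38017179e-05, -2.05678551e-03,  3.17312370e-03, -4.75940460e-04,
        7.47724404e-04, -2.82313216e-04]), 'joint_efforts': array([-4.84399134e-04, -3.93317986e+01,  1.88930690e+01,  4.19799283e+00,
       -2.56746142e-03,  4.56209619e-06]), 'position': array([195.71090067, 593.0133676 , 230.29925821]), 'ee_rot': array([-0.69806162,  0.11299844,  0.69820496,  0.11158481]), 'contact_force': array([ 0.88664383, -0.07337197,  0.55611498]), 'wrist_torque': array([-0.03743222, -0.00280904,  0.0698449 ]), 'gripper_width': 85.11575475842653}
[[-0.001 -0.314 -0.95 ]
 [-0.002 -0.95   0.314]
 [-1.     0.002 -0.   ]]
```

View pics/top0.png

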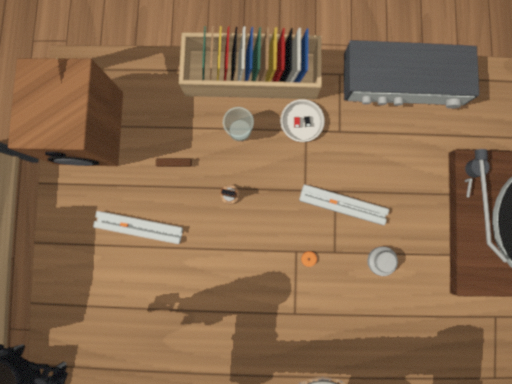

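View pics/scene0.png

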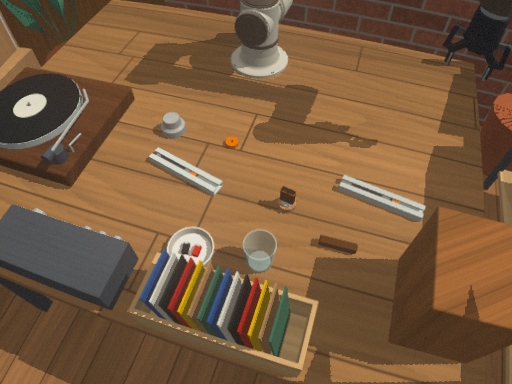

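```bash
python3 - <<'E'
from h import *
im=cv2.imread("pics/top0.png")
print(px2w("top",[[138,227],[344,204],[124,225],[333,202]],20).round(0)); print(px2w("top",[[230,194],[174,162],[309,259],[383,261],[239,124]],60).round(0))
g=cv2.cvtColor(im,cv2.COLOR_BGR2HSV)
for nm,(x0,y0,x1,y1) in {"L":(85,200,195,255),"R":(290,175,400,235)}.items():
    m=((g[...,1]<60)&(g[...,2]>130)).astype(np.uint8);k=np.zeros_like(m);k[y0:y1,x0:x1]=m[y0:y1,x0:x1]
    k=cv2.morphologyEx(k,cv2.MORPH_CLOSE,np.ones((5,5)))
    c=max(cv2.findContours(k,0,2)[0],key=cv2.contourArea)
    b=cv2.boxPoints(cv2.minAreaRect(c));w=px2w("top",b,20);print(nm,b.round(1).tolist(),w.round(1).tolist(),w.mean(0).round(1),"dist",np.hypot(*w.mean(0)[:2]))
    print(cv2.minAreaRect(c))
a=cv2.resize(im[195:260,80:200],None,fx=6,fy=6,interpolation=cv2.INTER_CUBIC)
b=cv2.resize(im[170:235,290:410],None,fx=6,fy=6,interpolation=cv2.INTER_CUBIC)
c=cv2.resize(im[175:215,210:250],None,fx=6,fy=6,interpolation=cv2.INTER_CUBIC)
o=np.zeros((600,800,3),np.uint8)
a=cv2.resize(a,(480,260));b=cv2.resize(b,(480,260));o[:260,:480]=a;o[270:530,:480]=b;o[:240,500:740]=c
s=cv2.imread("pics/scene0.png")[180:215,270:310];o[260:470,500:740]=cv2.resize(s,(240,210),interpolation=cv2.INTER_CUBIC)
cv2.imwrite("pics/c1.png",o)
E
```

```text
[[465. 471.  20.]
 [537. -41.  20.]
 [468. 506.  20.]
 [541. -14.  20.]]
[[ 550.  241.   60.]
 [ 625.  380.   60.]
 [ 401.   48.   60.]
 [ 400. -129.   60.]
 [ 723.  224.   60.]]
L [[92.19999694824219, 227.0], [95.5999984741211, 209.8000030517578], [182.8000030517578, 226.89999389648438], [179.39999389648438, 244.10000610351562]] [[460.6, 587.6, 20.0], [504.2, 581.5, 20.0], [468.5, 357.9, 20.0], [425.6, 364.5, 20.0]] [464.7 472.9  20. ] dist 662.9987534823997
((137.50152587890625, 226.94674682617188), (88.85557556152344, 17.574867248535156), 11.113040924072266)
R [[298.0, 200.39999389648438], [303.0, 183.1999969482422], [389.70001220703125, 208.39999389648438], [384.70001220703125, 225.60000610351562]] [[542.6, 73.5, 20.0], [585.9, 61.8, 20.0], [528.8, -156.3, 20.0], [485.7, -143.8, 20.0]] [535.8 -41.2  20. ] dist 537.3492565157154
((343.8238525390625, 204.3843536376953), (90.27253723144531, 17.874832153320312), 16.189208984375)
```

View pics/c1.png

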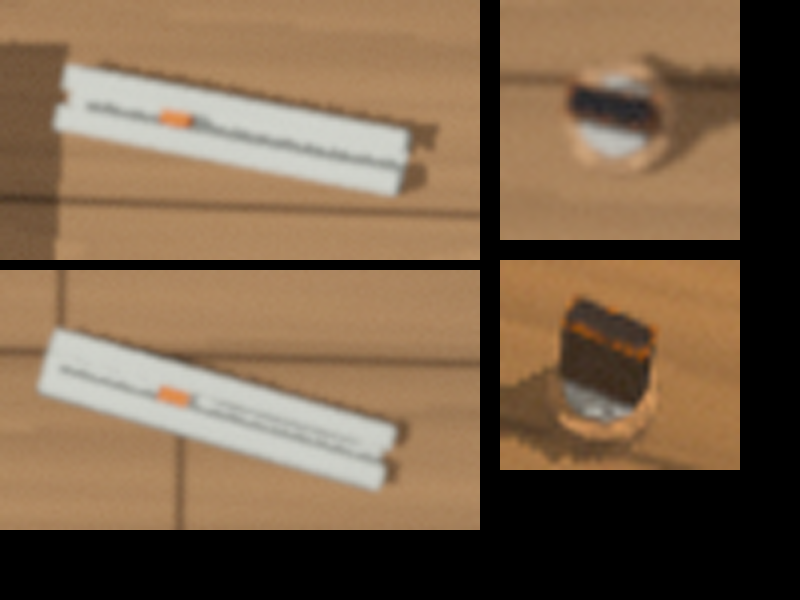

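```bash
python3 - <<'E'
from h import *
im=cv2.imread("pics/top0.png");g=cv2.cvtColor(im,cv2.COLOR_BGR2HSV)
# dark paddle + orange in each view
for n,(x0,y0,x1,y1) in {"top":(218,180,245,207),"scene":(276,183,302,212)}.items():
    i=cv2.imread(f"pics/{n}0.png");v=i.max(2);k=np.zeros_like(v);k[y0:y1,x0:x1]=(v[y0:y1,x0:x1]<105)
    c=max(cv2.findContours(k,0,2)[0],key=cv2.contourArea);r=cv2.minAreaRect(c);print(n,r,cv2.boxPoints(r).round(1).tolist())
    h=cv2.cvtColor(i,cv2.COLOR_BGR2HSV);o=(h[...,1]>170)&(h[...,0]<14)&(h[...,2]>90)
    ys,xs=np.nonzero(o[y0:y1,x0:x1]);print("orange",len(xs),sorted(zip((xs+x0).tolist(),(ys+y0).tolist())))
    if n=="top": print(px2w(n,cv2.boxPoints(r),64).round(1).tolist())
# ring contour: cork vs collar: collar grey pixels in top
# slot: dark pixels inside rail R
K=px2w
c0=np.array([535.8,-41.2]);u=np.array([.2534,.9674]);nx=np.array([.9674,-.2534])
gray=cv2.cvtColor(im,cv2.COLOR_BGR2GRAY).astype(np.float32)
S=np.arange(-108,109,2.);T=np.arange(-30,30.5,.5)
P=np.array([[*(c0+s*u+t*nx),20] for s in S for t in T]);q=w2px("top",P).astype(np.float32)
A=cv2.remap(gray,q[:,0].reshape(len(S),-1),q[:,1].reshape(len(S),-1),cv2.INTER_LINEAR)
B=cv2.remap(im,q[:,0].reshape(len(S),-1),q[:,1].reshape(len(S),-1),cv2.INTER_LINEAR).astype(int)
m=abs(T)<9;tt=T[m];L=[]
for s,row in zip(S,A[:,m]):
    w=np.clip(np.median(row)-row-15,0,None)
    if w.sum()>60:L.append((s,(w*tt).sum()/w.sum()))
L=np.array(L);L=L[abs(L[:,0])<95];print(len(L),np.polyfit(L[:,0],L[:,1],1),L[:,1].std())
# outer edges by gradient
d=np.diff(A.astype(float),axis=1);mid=(T[1:]+T[:-1])/2
lo=mid<-12;hi=mid>12
el=mid[lo][d[:,lo].argmax(1)];eh=mid[hi][d[:,hi].argmin(1)]
print("edges",np.median(el),np.median(eh),np.polyfit(S,(el+eh)/2,1),np.polyfit(S,el,1),np.polyfit(S,eh,1))
# ends
S2=np.arange(-130,131,.5)
P=np.array([[*(c0+s*u+t*nx),20] for s in S2 for t in(-13,13)]);q=w2px("top",P).astype(np.float32)
e=cv2.remap(gray,q[:,0].reshape(-1,2),q[:,1].reshape(-1,2),cv2.INTER_LINEAR).mean(1);de=np.diff(e)
print("ends",S2[de[:200].argmax()],S2[300+de[300:].argmin()])
sat=B[...,2]-B[...,0]
print("plug",[(s,int(x)) for s,x in zip(S,sat[:,abs(T)<5].max(1)) if x>40])
E
```

```text
top ((228.96536254882812, 192.62692260742188), (15.34851360321045, 5.7885823249816895), 15.255120277404785) [[220.8000030517578, 193.39999389648438], [222.3000030517578, 187.8000030517578], [237.10000610351562, 191.89999389648438], [235.60000610351562, 197.39999389648438]]
orange 0 []
[[550.8, 262.4, 64.0], [564.4, 259.2, 64.0], [555.6, 223.3, 64.0], [542.1, 226.5, 64.0]]
scene ((287.18963623046875, 195.27587890625), (16.155494689941406, 13.741456031799316), 21.801406860351562) [[277.1000061035156, 198.6999969482422], [282.20001220703125, 185.89999389648438], [297.20001220703125, 191.89999389648438], [292.1000061035156, 204.6999969482422]]
orange 13 [(284, 191), (285, 192), (286, 192), (286, 193), (287, 193), (289, 194), (291, 194), (292, 195), (293, 196), (294, 194), (294, 195), (295, 191), (295, 192)]
24 [ 2.01710509e-03 -3.04335285e+00] 0.2380334426744257
edges -20.75 20.75 [-0.00077263  0.03440367] [-4.35548142e-04 -2.07408257e+01] [-1.10972106e-03  2.08096330e+01]
ends -112.0 110.5
plug [(np.float64(18.0), 50), (np.float64(20.0), 92), (np.float64(22.0), 122), (np.float64(24.0), 136), (np.float64(26.0), 141), (np.float64(28.0), 144), (np.float64(30.0), 144), (np.float64(32.0), 139), (np.float64(34.0), 132), (np.float64(36.0), 112), (np.float64(38.0), 65)]
```

>>> {"method": "drive_tool", "body": {
  "motion": [
    [0,0,0,7.1],
    [0,0,0,7.1],
    [0,0,0,7.1],
    [0,0,0,7.1],
    [0,0,0,7.1],
    [0,0,0,7.1],
    [0,0,0,7.1],
    [0,0,0,7.1],
    [0,0,0,7.1],
    [0,0,0,7.1]
  ]
}}

```text
clock: 0.93
position: [195.7, 593.2, 230.6]
ee_rot: [0.502, -0.499, -0.501, -0.498]
contact_force: [-0.4, -0.6, -0.5]
gripper_width: 85.4
```

>>> {"method": "drive_tool", "body": {
  "motion": [
    [0,0,0,7.1],
    [0,0,0,7.1],
    [0,-31,-18,0],
    [0,-31,-18,0],
    [0,-31,-18,0],
    [0,-31,-18,0],
    [0,-31,-18,0],
    [0,-31,-18,0],
    [0,-31,-18,0],
    [0,-31,-18,0]
  ]
}}

```text
clock: 1.77
position: [404.3, 394.1, 231.0]
ee_rot: [-0.438, 0.555, 0.438, 0.555]
contact_force: [-0.3, 0.4, -0.0]
gripper_width: 85.2
```

```bash
python3 - <<'E'
from h import *
s=arm.read_state();print(s["joints"].round(3),s["position"].round(1),R.from_quat(s["ee_rot"]).as_matrix().round(3))
print(px2w("scene",[[284,191],[294,195.5],[282.2,185.9],[297.2,191.9]],67).round(1))
print(w2px("scene",[[550.8, 262.4, 67.0], [564.4, 259.2, 67.0], [555.6, 223.3, 67.0], [542.1, 226.5, 67.0]]).round(1))
E
```

```text
[ 1.06   0.283 -0.143 -0.    -1.145 -1.294] [404.3 394.1 231. ] [[-0.001 -0.973  0.233]
 [-0.001  0.233  0.973]
 [-1.     0.    -0.001]]
[[561.9 235.9  67. ]
 [567.2 261.9  67. ]
 [548.8 227.9  67. ]
 [554.9 266.7  67. ]]
[[295.9 190.1]
 [293.2 194.3]
 [279.6 187.6]
 [282.4 183.6]]
```

>>> {"method": "drive_tool", "body": {
  "motion": [
    [15,-30,-18,0],
    [15,-30,-18,0],
    [15,-30,-18,0],
    [15,-30,-18,0],
    [15,-30,-18,0],
    [15,-30,-18,0],
    [0,0,0,0],
    [0,0,0,0]
  ],
  "grip": 60
}}

```text
clock: 2.43
position: [553.7, 246.6, 139.3]
ee_rot: [-0.437, 0.557, 0.437, 0.555]
contact_force: [-0.2, 0.9, -0.3]
gripper_width: 60.0
```

>>> {"method": "drive_tool", "body": {
  "motion": [
    [30,-1,0,0],
    [30,0,0,0],
    [26,0,0,0],
    [10,0,0,0],
    [10,0,0,0],
    [0,0,0,0],
    [0,0,0,0]
  ]
}}

```text
clock: 3.02
position: [554.9, 249.4, 36.3]
ee_rot: [-0.438, 0.554, 0.438, 0.555]
contact_force: [0.1, 0.5, 0.2]
gripper_width: 59.8
```

>>> {"method": "drive_tool", "body": {
  "motion": [
    [0,0,0,0],
    [0,0,0,0],
    [0,0,0,0],
    [0,0,0,0],
    [0,0,0,0],
    [0,0,0,0],
    [0,0,0,0],
    [0,0,0,0],
    [0,0,0,0],
    [0,0,0,0]
  ],
  "grip": 5
}}

```text
clock: 3.85
position: [555.1, 248.9, 36.5]
ee_rot: [-0.438, 0.554, 0.438, 0.556]
contact_force: [-0.9, 0.9, 5.4]
gripper_width: 12.8
```

>>> {"method": "drive_tool", "body": {
  "motion": [
    [-5,0,0,0],
    [-15,0,0,0],
    [-20,0,0,0],
    [-20,0,0,0],
    [0,0,0,0],
    [0,0,0,0],
    [0,0,0,0]
  ]
}}

```text
clock: 4.43
position: [553.4, 248.0, 94.2]
ee_rot: [-0.437, 0.556, 0.438, 0.555]
contact_force: [-0.8, -0.3, -1.5]
gripper_width: 13.0
```

```bash
python3 - <<'E'
from h import *
s=arm.read_state();print(s["contact_force"],s["position"],s["joints"].round(3))
for n in("scene","top"):
    im=arm.get_image(n);cv2.imwrite(f"pics/{n}1.png",im[...,::-1])
a=cv2.imread("pics/scene1.png")[130:220,230:350];b=cv2.imread("pics/top1.png")[150:240,170:290]
f=lambda i:cv2.resize(i,(400,300),interpolation=cv2.INTER_CUBIC)
cv2.imwrite("pics/c2.png",np.hstack([f(a),f(b)]))
E
```

```text
[-0.7878927  -0.33798526 -1.50754994] [553.43403767 247.96525957  94.15161573] [ 0.687  0.481 -0.212 -0.001 -0.88  -0.923]
```

View pics/c2.png

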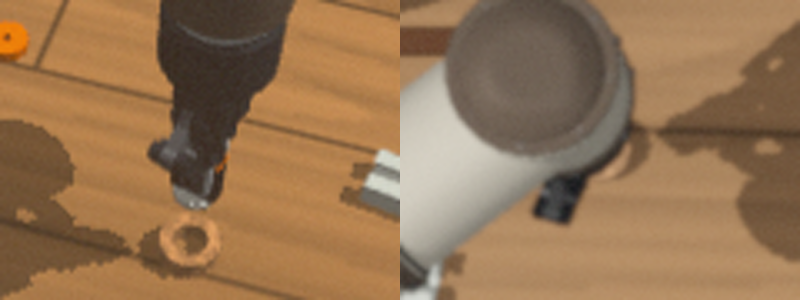

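```bash
python3 - <<'E'
from h import *
print(px2w("scene",[[287,202.5]],18).round(1), w2px("top",[[555,249,18],[553,243,18]]).round(1))
c0=np.array([535.6,-41.9]);u=np.array([.2534,.9674]);nx=np.array([.9674,-.2534])
gray=cv2.imread("pics/scene0.png",0).astype(np.float32)
def samp(S,T):
    P=np.array([[*(c0+s*u+t*nx),20] for s in S for t in T]);q=w2px("scene",P).astype(np.float32)
    return cv2.remap(gray,q[:,0].reshape(len(S),-1),q[:,1].reshape(len(S),-1),cv2.INTER_LINEAR)
S=np.arange(-100,101,4.);T=np.arange(-32,32.5,.5);A=samp(S,T);d=np.diff(A.astype(float),axis=1);mid=(T[1:]+T[:-1])/2
lo=mid<-12;hi=mid>12
el=mid[lo][d[:,lo].argmax(1)];eh=mid[hi][d[:,hi].argmin(1)]
print(np.polyfit(S,el,1),np.polyfit(S,eh,1))
print("med",np.median(A,0)[::4].astype(int).tolist())
S2=np.arange(-135,136,.5);e=samp(S2,[-13,13]).mean(1);de=np.diff(e);print("ends",S2[de[:220].argmax()],S2[320+de[320:].argmin()])
E
```

```text
[[559.7 246.2  18. ]] [[227.8 193.5]
 [230.1 194.4]]
[ 1.96832579e-03 -1.76715686e+01] [4.29864253e-03 2.26715686e+01]
med [129, 129, 129, 129, 129, 130, 141, 168, 198, 211, 212, 212, 213, 208, 182, 136, 115, 114, 134, 150, 180, 205, 213, 213, 213, 213, 205, 173, 124, 102, 100, 98, 93]
ends -111.5 118.0
```

>>> {"method": "drive_tool", "body": {
  "motion": [
    [0,0,0,1.2],
    [0,-4,-28,0],
    [0,-4,-33,0],
    [0,-4,-33,0],
    [0,-5,-33,0],
    [0,-5,-33,0],
    [0,-5,-33,0],
    [0,-5,-33,0],
    [0,-5,-33,0],
    [0,-5,-33,0]
  ]
}}

```text
clock: 5.37
position: [520.3, -46.1, 94.8]
ee_rot: [-0.432, 0.56, 0.432, 0.559]
contact_force: [0.6, 0.6, -1.1]
gripper_width: 13.1
```

>>> {"method": "drive_tool", "body": {
  "motion": [
    [0,-5,-33,0],
    [0,-3,-11,0],
    [20,0,0,0],
    [0,0,0,0],
    [0,0,0,0],
    [0,0,0,0]
  ]
}}

```text
clock: 5.87
position: [518.0, -88.7, 75.4]
ee_rot: [-0.432, 0.56, 0.432, 0.559]
contact_force: [-0.1, 0.5, -1.3]
gripper_width: 13.1
```

```bash
cat > st.py <<'E'
from h import *
s=arm.read_state();p=s["position"];M=R.from_quat(s["ee_rot"]).as_matrix()
c0=np.array([535.6,-41.9]);u=np.array([.2540,.9672]);nx=np.array([.9672,-.2540])
d=p[:2]-c0;f=s["contact_force"]
print("t",s["clock"],"lat %.2f along %.2f z %.2f"%(d@nx,d@u,p[2]),"F lat %.1f along %.1f z %.1f"%(f[:2]@nx,f[:2]@u,f[2]),"tq",s["wrist_torque"].round(2),"yaw",np.degrees(np.arctan2(M[0,2],M[1,2])).round(2),"j",s["joints"].round(2),"w",s["gripper_width"])
E
python3 st.py; python3 - <<'E'
from h import *
for n in("scene","top"):
    im=arm.get_image(n);cv2.imwrite(f"pics/{n}2.png",im[...,::-1])
a=cv2.imread("pics/scene2.png")[120:210,130:250];b=cv2.imread("pics/top2.png")[165:255,290:410]
f=lambda i:cv2.resize(i,(400,300),interpolation=cv2.INTER_CUBIC)
cv2.imwrite("pics/c3.png",np.hstack([f(a),f(b)]))
E
```

```text
t 5.8667 lat -5.17 along -49.78 z 75.41 F lat -0.2 along 0.4 z -1.3 tq [ 0.04 -0.08 -0.06] yaw 14.62 j [ 0.14  0.39 -0.44  0.   -0.75 -0.39] w 13.052617637191446
```

View pics/c3.png

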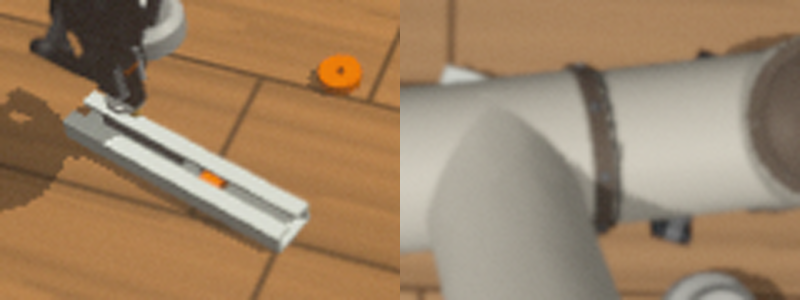

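>>> {"method": "drive_tool", "body": {
  "motion": [
    [0,-6,0,0],
    [9,0,0,0],
    [9,0,0,0],
    [0,0,0,0],
    [0,0,0,0]
  ]
}}

```text
clock: 6.38
position: [522.6, -90.8, 56.2]
ee_rot: [-0.432, 0.561, 0.433, 0.559]
contact_force: [0.8, -0.2, -1.2]
gripper_width: 13.0
```

```bash
python3 st.py; python3 - <<'E'
from h import *
im=arm.get_image("scene");cv2.imwrite("pics/scene3.png",im[...,::-1])
a=im[130:190,140:220,::-1]
cv2.imwrite("pics/c4.png",cv2.resize(a,(800,600),interpolation=cv2.INTER_CUBIC))
E
```

```text
t 6.3833 lat -0.16 along -50.55 z 56.19 F lat 0.8 along 0.0 z -1.2 tq [0.01 0.01 0.03] yaw 14.67 j [ 0.13  0.43 -0.44 -0.   -0.71 -0.39] w 13.04101858016598
```

View pics/c4.png

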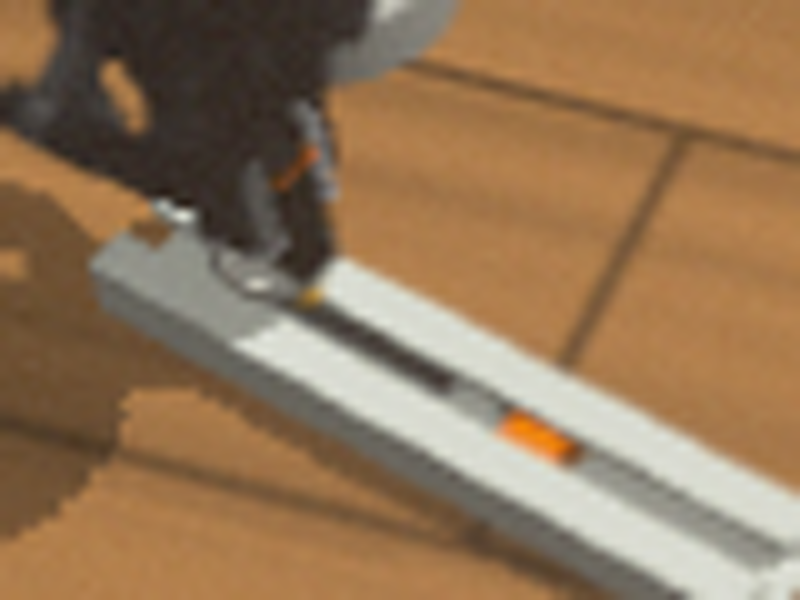

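>>> {"method": "drive_tool", "body": {
  "motion": [
    [2,0,0,0],
    [2,0,0,0],
    [0,0,0,0],
    [0,0,0,0]
  ]
}}

```text
clock: 6.77
position: [523.5, -90.7, 53.3]
ee_rot: [-0.432, 0.56, 0.432, 0.56]
contact_force: [-0.1, -1.5, -0.5]
gripper_width: 12.9
```

```bash
python3 st.py
```

```text
t 6.7667 lat 0.66 along -50.31 z 53.31 F lat 0.3 along -1.5 z -0.5 tq [-0.02 -0.01 -0.02] yaw 14.67 j [ 0.13  0.43 -0.44  0.   -0.7  -0.39] w 12.947994282892715
```

>>> {"method": "drive_tool", "body": {
  "motion": [
    [2,0,0,0],
    [1,0,0,0],
    [0,0,0,0],
    [0,0,0,0]
  ]
}}

```text
clock: 7.1
position: [523.5, -90.7, 50.3]
ee_rot: [-0.432, 0.56, 0.432, 0.56]
contact_force: [-0.3, 0.0, -1.3]
gripper_width: 13.0
```

```bash
python3 st.py
```

```text
t 7.1 lat 0.66 along -50.32 z 50.27 F lat -0.3 along -0.1 z -1.3 tq [-0.03  0.   -0.03] yaw 14.67 j [ 0.13  0.43 -0.45  0.   -0.69 -0.39] w 12.989890778064998
```

Foot should be below lip top with no contact force; continue down.

>>> {"method": "drive_tool", "body": {
  "motion": [
    [1.5,0,0,0],
    [1.5,0,0,0],
    [0,0,0,0],
    [0,0,0,0]
  ]
}}

```text
clock: 7.43
position: [523.4, -90.7, 47.2]
ee_rot: [-0.432, 0.56, 0.432, 0.56]
contact_force: [-0.1, 0.5, -0.7]
gripper_width: 13.0
```

```bash
python3 st.py
```

```text
t 7.4333 lat 0.60 along -50.32 z 47.16 F lat -0.2 along 0.4 z -0.7 tq [-0.02  0.03  0.03] yaw 14.67 j [ 0.13  0.44 -0.45 -0.   -0.68 -0.39] w 12.972297540322296
```

>>> {"method": "drive_tool", "body": {
  "motion": [
    [1.5,0,0,0],
    [1.5,0,0,0],
    [1.5,0,0,0],
    [1.5,0,0,0],
    [0,0,0,0],
    [0,0,0,0]
  ]
}}

```text
clock: 7.93
position: [523.4, -90.7, 41.2]
ee_rot: [-0.432, 0.56, 0.432, 0.56]
contact_force: [-0.3, 1.0, -0.4]
gripper_width: 13.3
```

```bash
python3 st.py
```

```text
t 7.9333 lat 0.61 along -50.28 z 41.17 F lat -0.5 along 0.9 z -0.4 tq [ 0.04 -0.03 -0.02] yaw 14.66 j [ 0.13  0.45 -0.45 -0.   -0.67 -0.39] w 13.318996745944572
```

>>> {"method": "drive_tool", "body": {
  "motion": [
    [1,0,0,0],
    [0.7,0,0,0],
    [0.5,0,0,0],
    [0,0,0,0],
    [0,0,0,0]
  ]
}}

```text
clock: 8.35
position: [523.5, -90.7, 39.1]
ee_rot: [-0.432, 0.56, 0.432, 0.56]
contact_force: [-0.3, -0.1, -1.5]
gripper_width: 12.9
```

```bash
python3 st.py
```

```text
t 8.35 lat 0.69 along -50.29 z 39.10 F lat -0.3 along -0.2 z -1.5 tq [ 0.05  0.06 -0.02] yaw 14.67 j [ 0.13  0.45 -0.45  0.   -0.66 -0.39] w 12.918339514926503
```

>>> {"method": "drive_tool", "body": {
  "motion": [
    [0.4,0,0,0],
    [0.4,0,0,0],
    [0,0,0,0],
    [0,0,0,0]
  ]
}}

```text
clock: 8.68
position: [523.6, -90.7, 38.5]
ee_rot: [-0.432, 0.56, 0.432, 0.56]
contact_force: [-0.3, 0.4, 0.5]
gripper_width: 13.1
```

```bash
python3 st.py
```

```text
t 8.6833 lat 0.75 along -50.26 z 38.49 F lat -0.4 along 0.3 z 0.5 tq [0.07 0.07 0.02] yaw 14.66 j [ 0.13  0.45 -0.46  0.   -0.66 -0.39] w 13.095272801797192
```

>>> {"method": "drive_tool", "body": {
  "motion": [
    [-0.5,0,0,0],
    [0,0,5,0],
    [0,0,5,0],
    [0,0,5,0],
    [0,0,5,0],
    [0,0,5,0],
    [0,0,5,0],
    [0,0,4,0],
    [0,0,0,0],
    [0,0,0,0]
  ]
}}

```text
clock: 9.52
position: [532.1, -57.5, 38.8]
ee_rot: [-0.432, 0.56, 0.432, 0.56]
contact_force: [0.7, -0.3, -2.0]
gripper_width: 13.1
```

```bash
python3 st.py
```

```text
t 9.5167 lat 0.59 along -15.98 z 38.78 F lat 0.7 along -0.1 z -2.0 tq [ 0.01 -0.02  0.08] yaw 14.63 j [ 0.2   0.46 -0.44 -0.   -0.67 -0.45] w 13.09467346178989
```

>>> {"method": "drive_tool", "body": {
  "motion": [
    [0,0,2,0],
    [0,0,2,0],
    [0,0,2,0],
    [0,0,2,0],
    [0,0,2,0],
    [0,0,2,0],
    [0,0,0,0]
  ]
}}

```text
clock: 10.1
position: [535.3, -45.9, 38.8]
ee_rot: [-0.432, 0.56, 0.432, 0.56]
contact_force: [-0.5, 0.2, -0.8]
gripper_width: 13.1
```

>>> {"method": "drive_tool", "body": {
  "motion": [
    [0,0,0.8,0],
    [0,0,0.8,0],
    [0,0,0.8,0],
    [0,0,0,0]
  ]
}}

```text
clock: 10.43
position: [535.8, -43.8, 38.8]
ee_rot: [-0.432, 0.56, 0.432, 0.56]
contact_force: [0.1, -0.6, -1.8]
gripper_width: 13.1
```

>>> {"method": "drive_tool", "body": {
  "motion": [
    [0,0,0.8,0],
    [0,0,0.8,0],
    [0,0,0,0]
  ]
}}

```text
clock: 10.68
position: [536.2, -42.2, 38.8]
ee_rot: [-0.432, 0.56, 0.432, 0.56]
contact_force: [1.1, -0.2, -1.0]
gripper_width: 13.0
```

```bash
python3 st.py
```

```text
t 10.6833 lat 0.68 along -0.16 z 38.84 F lat 1.1 along 0.1 z -1.0 tq [-0.03 -0.02  0.03] yaw 14.66 j [ 0.22  0.46 -0.44  0.   -0.67 -0.48] w 12.969040920246476
```

>>> {"method": "drive_tool", "body": {
  "motion": [
    [0,0,0.8,0],
    [0,0,0.8,0],
    [0,0,0,0]
  ]
}}

```text
clock: 10.93
position: [536.6, -40.7, 38.8]
ee_rot: [-0.432, 0.56, 0.432, 0.56]
contact_force: [0.5, 0.8, -1.1]
gripper_width: 13.1
```

>>> {"method": "drive_tool", "body": {
  "motion": [
    [0,0,0.8,0],
    [0,0,0.8,0],
    [0,0,0,0]
  ]
}}

```text
clock: 11.18
position: [537.1, -39.1, 38.8]
ee_rot: [-0.432, 0.56, 0.432, 0.56]
contact_force: [0.5, 0.4, -0.4]
gripper_width: 13.0
```

>>> {"method": "drive_tool", "body": {
  "motion": [
    [0,0,0.8,0],
    [0,0,0.8,0],
    [0,0,0,0]
  ]
}}

```text
clock: 11.43
position: [537.4, -37.6, 38.8]
ee_rot: [-0.432, 0.56, 0.432, 0.56]
contact_force: [-0.4, 0.4, -1.3]
gripper_width: 13.3
```

>>> {"method": "drive_tool", "body": {
  "motion": [
    [0,0,0.7,0],
    [0,0,0.7,0],
    [0,0,0,0]
  ]
}}

```text
clock: 11.68
position: [537.8, -36.2, 38.8]
ee_rot: [-0.432, 0.56, 0.432, 0.56]
contact_force: [0.3, 0.3, -1.0]
gripper_width: 12.8
```

>>> {"method": "drive_tool", "body": {
  "motion": [
    [0,0,0.7,0],
    [0,0,0.7,0],
    [0,0,0,0]
  ]
}}

```text
clock: 11.93
position: [538.2, -34.9, 38.8]
ee_rot: [-0.432, 0.56, 0.432, 0.56]
contact_force: [-0.3, -0.1, -1.6]
gripper_width: 13.0
```

>>> {"method": "drive_tool", "body": {
  "motion": [
    [0,0,0.7,0],
    [0,0,0.7,0],
    [0,0,0,0]
  ]
}}

```text
clock: 12.18
position: [538.5, -33.5, 38.8]
ee_rot: [-0.432, 0.56, 0.432, 0.56]
contact_force: [-0.4, -0.8, -1.2]
gripper_width: 13.3
```

>>> {"method": "drive_tool", "body": {
  "motion": [
    [0,0,0.7,0],
    [0,0,0.7,0],
    [0,0,0,0]
  ]
}}

```text
clock: 12.43
position: [538.8, -32.2, 38.8]
ee_rot: [-0.432, 0.56, 0.432, 0.56]
contact_force: [-0.4, 0.3, -1.1]
gripper_width: 13.4
```

>>> {"method": "drive_tool", "body": {
  "motion": [
    [0,0,0.7,0],
    [0,0,0.7,0],
    [0,0,0,0]
  ]
}}

```text
clock: 12.68
position: [539.0, -31.2, 38.8]
ee_rot: [-0.432, 0.56, 0.432, 0.559]
contact_force: [-0.3, -2.3, -0.8]
gripper_width: 13.3
```

>>> {"method": "drive_tool", "body": {
  "motion": [
    [0,0,0.5,0],
    [0,0,0,0],
    [0,0,0,0]
  ]
}}

```text
clock: 12.93
position: [539.0, -30.9, 38.8]
ee_rot: [-0.432, 0.56, 0.432, 0.559]
contact_force: [0.7, -4.7, -1.0]
gripper_width: 13.2
```

```bash
python3 st.py
```

```text
t 12.9333 lat 0.50 along 11.47 z 38.79 F lat 1.9 along -4.4 z -1.0 tq [-1.38 -0.08  0.01] yaw 14.67 j [ 0.24  0.46 -0.43  0.   -0.68 -0.5 ] w 13.152921621109657
```

>>> {"method": "drive_tool", "body": {
  "motion": [
    [0,0,-0.7,0],
    [0,0,-0.6,0],
    [0,0,0,0],
    [0,0,0,0]
  ]
}}

```text
clock: 13.27
position: [539.0, -31.4, 38.8]
ee_rot: [-0.432, 0.56, 0.432, 0.56]
contact_force: [0.6, -1.0, -0.8]
gripper_width: 13.0
```

```bash
python3 st.py; python3 - <<'E'
from h import *
c0=np.array([535.6,-41.9]);u=np.array([.2540,.9672])
for n,z in(("scene",14),):
    i=cv2.imread("pics/scene3.png");h=cv2.cvtColor(i,cv2.COLOR_BGR2HSV)
    k=((h[...,1]>180)&(h[...,0]<14)&(h[...,2]>150));k[:165]=0;k[:,:180]=0;k[:,210:]=0
    ys,xs=np.nonzero(k);print(xs.min(),xs.max(),ys.min(),ys.max())
    P=px2w(n,np.c_[xs,ys],z);s=(P[:,:2]-c0)@u;print("plug s",s.min(),s.max())
E
```

```text
t 13.2667 lat 0.62 along 11.04 z 38.80 F lat 0.8 along -0.8 z -0.8 tq [-0.27  0.06  0.04] yaw 14.66 j [ 0.24  0.46 -0.43 -0.   -0.67 -0.5 ] w 12.986142622888952
180 200 171 291
plug s 18.061443012943645 200.90711472804182
```

>>> {"method": "drive_tool", "body": {
  "motion": [
    [0,0,-0.8,0],
    [0,0,0,0],
    [0,-0.28,0,4],
    [0,-0.28,0,4],
    [0,-0.28,0,4],
    [0,0,0,0],
    [0,0,0,0]
  ]
}}

```text
clock: 13.85
position: [539.7, -32.6, 38.8]
ee_rot: [-0.372, 0.601, 0.372, 0.602]
contact_force: [-0.6, 0.8, -0.9]
gripper_width: 13.4
```

```bash
python3 st.py
```

```text
t 13.85 lat 1.58 along 10.05 z 38.84 F lat -0.8 along 0.6 z -0.9 tq [-0.03  0.    0.01] yaw 26.56 j [ 0.24  0.46 -0.43 -0.   -0.67 -0.7 ] w 13.351159729386385
```

>>> {"method": "drive_tool", "body": {
  "motion": [
    [0,-0.28,0,4],
    [0,-0.28,0,4],
    [0,-0.28,0,4],
    [0,-0.28,0,4],
    [0,0,0,0],
    [0,0,0,0]
  ]
}}

```text
clock: 14.35
position: [540.5, -33.3, 38.8]
ee_rot: [-0.285, 0.647, 0.285, 0.647]
contact_force: [-0.2, 0.5, -1.1]
gripper_width: 12.7
```

```bash
python3 st.py
```

```text
t 14.35 lat 2.57 along 9.59 z 38.82 F lat -0.4 along 0.5 z -1.1 tq [-0.   -0.04  0.03] yaw 42.5 j [ 0.24  0.47 -0.43 -0.   -0.68 -0.98] w 12.687796809170345
```

>>> {"method": "drive_tool", "body": {
  "motion": [
    [0,-0.28,0,4],
    [0,-0.28,0,4],
    [0,-0.28,0,4],
    [0,-0.28,0,4],
    [0,-0.28,0,4],
    [0,0,0,0],
    [0,0,0,0]
  ]
}}

```text
clock: 14.93
position: [541.3, -34.4, 38.8]
ee_rot: [-0.168, 0.687, 0.168, 0.687]
contact_force: [0.1, 0.1, -1.6]
gripper_width: 13.3
```

```bash
python3 st.py
```

```text
t 14.9333 lat 3.65 along 8.71 z 38.82 F lat 0.1 along 0.2 z -1.6 tq [-0.04 -0.05 -0.02] yaw 62.48 j [ 0.24  0.47 -0.43 -0.   -0.68 -1.33] w 13.306667250299641
```

>>> {"method": "drive_tool", "body": {
  "motion": [
    [0,-0.28,0,4],
    [0,-0.28,0,4],
    [0,-0.28,0,4],
    [0,-0.28,0,4],
    [0,-0.28,0,4],
    [0,0,0,0],
    [0,0,0,0]
  ]
}}

```text
clock: 15.52
position: [541.8, -35.7, 38.8]
ee_rot: [-0.046, 0.706, 0.046, 0.706]
contact_force: [0.1, -0.2, -1.0]
gripper_width: 13.2
```

```bash
python3 st.py
```

```text
t 15.5167 lat 4.43 along 7.56 z 38.83 F lat 0.1 along -0.2 z -1.0 tq [-0.01  0.02  0.07] yaw 82.47 j [ 0.23  0.47 -0.43 -0.   -0.68 -1.67] w 13.2246707112821
```

>>> {"method": "drive_tool", "body": {
  "motion": [
    [0,-0.28,0,4],
    [0,-0.28,0,4],
    [0,-0.28,0,4],
    [0,-0.28,0,4],
    [0,-0.28,0,4],
    [0,-0.14,0,2],
    [0,0,0,0],
    [0,0,0,0]
  ]
}}

```text
clock: 16.18
position: [541.8, -37.2, 38.8]
ee_rot: [0.089, 0.701, -0.089, 0.701]
contact_force: [-0.0, 0.7, -0.5]
gripper_width: 13.1
```

```bash
python3 st.py
```

```text
t 16.1833 lat 4.77 along 6.10 z 38.83 F lat -0.2 along 0.7 z -0.5 tq [ 0.01 -0.04  0.02] yaw 104.51 j [ 0.23  0.47 -0.43 -0.   -0.68 -2.05] w 13.127534334067752
```

>>> {"method": "drive_tool", "body": {
  "motion": [
    [0.4,0,0,0],
    [0,0,0,0],
    [0,0,0,0]
  ]
}}

```text
clock: 16.43
position: [541.8, -37.2, 38.5]
ee_rot: [0.09, 0.701, -0.09, 0.701]
contact_force: [-0.1, 0.3, -0.5]
gripper_width: 13.3
```

```bash
python3 st.py
```

```text
t 16.4333 lat 4.84 along 6.11 z 38.49 F lat -0.1 along 0.3 z -0.5 tq [0.1 0.  0. ] yaw 104.61 j [ 0.23  0.47 -0.43  0.   -0.68 -2.06] w 13.338579698881318
```

>>> {"method": "drive_tool", "body": {
  "motion": [
    [0,0,0,0],
    [0,0,0,0],
    [0,0,0,0],
    [0,0,0,0],
    [0,0,0,0],
    [0,0,0,0]
  ],
  "grip": 45
}}

```text
clock: 16.93
position: [541.8, -37.3, 38.4]
ee_rot: [0.09, 0.701, -0.09, 0.701]
contact_force: [-0.8, -0.0, 1.2]
gripper_width: 45.2
```

>>> {"method": "drive_tool", "body": {
  "motion": [
    [-10,0,0,0],
    [-20,0,0,0],
    [-30,0,0,0],
    [-30,0,0,0],
    [-30,0,0,0],
    [-30,0,0,0],
    [0,0,0,0]
  ]
}}

```text
clock: 17.52
position: [545.6, -37.1, 196.2]
ee_rot: [0.091, 0.696, -0.089, 0.706]
contact_force: [0.3, 0.2, 0.6]
gripper_width: 44.8
```

```bash
python3 - <<'E'
from h import *
im=arm.get_image("scene");cv2.imwrite("pics/scene4.png",im[...,::-1]);a=im[130:205,140:240,::-1]
cv2.imwrite("pics/c5.png",cv2.resize(a,(800,600),interpolation=cv2.INTER_CUBIC))
E
```

```text
(no output)
```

View pics/c5.png

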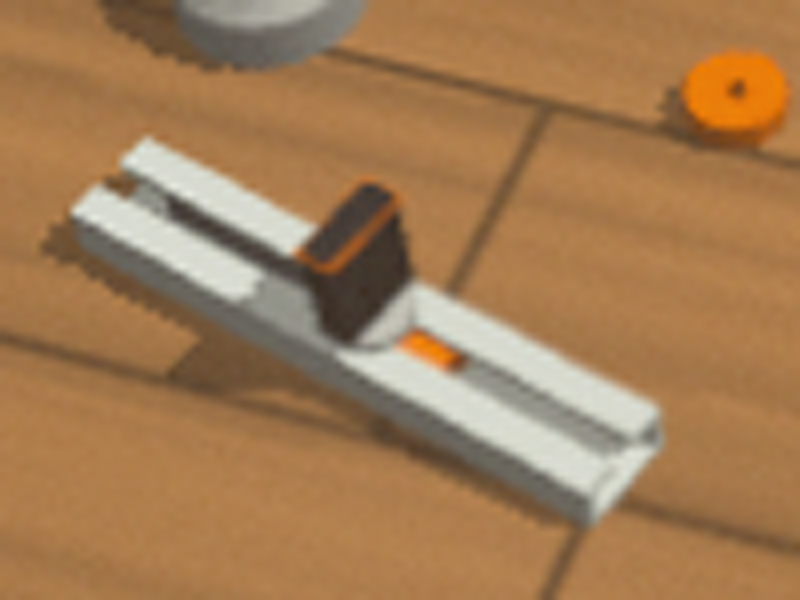

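The picture shows the stop next to the orange plug (crop about 430,350). Its paddle (350,240) is across the rail, the collar is on the lips, and the gripper is clear.

```bash
python3 -c "
from h import *
print(arm.read_state()['joint_vel'].round(3)); print(arm.job_done())"
```

```text
[ 0.001  0.048 -0.079 -0.033  0.019 -0.   ]
the job is handed in; nothing more can be done
None
```

The record stop is locked in the rail nearest the robot's base (537 mm away, against 663 mm for the look-alike), and I handed the job in at about 17.6 s.

- **Entry and slide:** I dropped the foot in at the entry point and slid it along until it met the plug. The arm's highest force reading there was about 5 N.
- **Lock:** I eased back about 2 mm (commanded) to just clear of the plug and turned the stop 90° clockwise about its own centre. I read no noticeable force or torque during the turn. Then I lowered the collar and let go.
- **Last checks:**
  - The final picture shows the paddle across the rail, the collar down on it, the stop upright beside the plug, and the gripper clear.
  - The tool had turned to 104.6°, against 104.7° for square across the rail.
  - In that view, the bystanders in frame (the adapter and the weight) look undisturbed. I did not measure any of the bystanders again.
- **Disagreements:**
  - The two cameras differed by about 5 mm on the stop's position and 2.5 mm sideways on the rail. I used a value in between, and the foot went in without catching.
  - The arm still had a small residual motion (under 0.1 rad/s), well clear of everything, when I handed in.

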